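# Press-test the sprung body of the red slot racer

## Robot

A 7-joint arm with a two-finger parallel gripper is mounted at the origin on the work surface. World frame = base frame: x ahead of the robot, y to its left, z up, the work surface at z = 0. Lengths are in m, angles in rad, forces in N, time in s.
With the tool pointing down it reaches from about 0.35 to 0.9 m from the base axis. Payload 19.9 kg.
Tool frame: the origin (TCP) lies between the finger pads; the fingertips stand 19 mm ahead of it and the grasp point (between the pads) is the TCP; z points along the fingers, y is the direction in which the jaws open and shut (so a half turn about z gives the same grasp; the last joint's range is limited). The gripper opens to 94 mm and grips with 3 to 60 N. Pads are 16 mm wide; open, the fingers measure 119 mm over their backs; the gripper's body (75 mm by 177 mm) begins 78 mm behind the grasp point.
Start: joints at [1.145, 0.417, -0.01, 1.614, 0.005, 1.111, -0.053], TCP at [0.235, -0.579, 0.191] pointing down, gripper open.
Joint ranges: [-2.81, 2.81], [-0.39, 2.02], [-1.27, 1.25], [0.06, 2.57], [-1.19, 4.33], [0.19, 2], [-2.82, 2.82]. Speed limits (rad/s): [1.89, 1.89, 2.39, 2.39, 3.01, 3.01, 3.01].

## Interface

Orientations are given as a 3x3 rotation matrix whose columns are the frame's x, y, z axes.
In Python, from rig import robot gives the robot as it stands. Calls block until the motion is done:
- robot.move_ptp(position, orientation): joint-space move of the TCP to a pose.
- robot.move_linear(position, velocity=0.15, frame=None, threshold=None): straight line of the TCP; frame=None keeps the orientation; velocity is the mean speed in m/s. With threshold (N) it stops when the force on the tool has changed by that much, and returns True; else False.
- robot.goto_joints(angles): joint-space move.
- robot.gripper_to(opening): finger opening in m; the grip force is fixed at half the most; returns when the fingers have stopped.
- robot.pause(seconds).
- robot.ik(position, orientation): joint angles nearest the present ones, or None.
- robot.get_state(): the state.
- robot.grab_frame(name): name is "scene" or "top" or "wrist"; returns the picture (420x560x3 uint8, red, green, blue); there is no depth.
- robot.camera_info(name): a dict with "fx", "fy", "cx", "cy" (pixels), "rvec" (rotation vector, rad) and "tvec" (3), from world to camera coordinates, as OpenCV has them. Camera axes: x right, y down, z forward; pixel columns grow to the right and rows downward; lengths in m; the calibration is good to about 2 mm. A picture is of the moment at which its call begins: read the wrist's pose just before it. camera_info takes no time and is no camera call; for the wrist camera it gives the pose at the moment of the call.
A pose or a line that the arm cannot do raises robot.PlanningError and nothing moves.
- robot.sign_off(): hands the job in, once; it reports no verdict.
The state is a dict: "time": time; "qpos": joint angles; "joint_vel": joint speeds; "effort": joint torques, N m; "ee_pos": TCP position; "tool_rot": TCP orientation; "force": force on the tool from outside, world axes, zero at the start; "moment": the same for the moment, N m; "opening": finger opening in m.
Only numpy, scipy, OpenCV 4.12 (cv2) and the standard library are available. Lean on these libraries where they do the work, as an engineer would, in place of code of your own. Each camera call takes 0.05 s, during which the arm holds its last target. There are 200 camera calls.

## Task

Check the springing of the red racer in the wooden stand: with the fingertips press gently down on the white roundel on its roof until the body shell has sunk most of the way, keep it down for a good second, then let it rise and withdraw. Do not lift or shove the racer, and do not touch the yellow and blue racers, the stand or anything else on the counter.

Things in the scene. Friction and masses are not known exactly. Their poses are not given: they have to be found in the camera images.
- stand: wooden stand fixed on the counter, 190 (own x) x 360 (own y) x 40 mm tall, three slots 9 mm wide and 14 mm deep along own x at own y = -115, 0 and +115 mm, one racer in each, in any order of colours. Origin at the centre of its underside on the counter.
- red_car: the red enamelled metal slot racer, 175 long (own x, nose towards own -x), 76 wide over the wheels, 45.5 mm tall from tyres to roof roundel, about 0.24 kg, standing loose on its wheels on the stand's top with two keels 10 mm deep in a slot. Origin: under the middle of the car at the bottom of the tyres, x along the car, z up. The one to be tested.
- yellow_car: the yellow enamelled metal slot racer, 175 long (own x, nose towards own -x), 76 wide over the wheels, 45.5 mm tall from tyres to roof roundel, about 0.24 kg, standing loose on its wheels on the stand's top with two keels 10 mm deep in a slot. Origin: under the middle of the car at the bottom of the tyres, x along the car, z up. Not to be touched.
- blue_car: the blue enamelled metal slot racer, 175 long (own x, nose towards own -x), 76 wide over the wheels, 45.5 mm tall from tyres to roof roundel, about 0.24 kg, standing loose on its wheels on the stand's top with two keels 10 mm deep in a slot. Origin: under the middle of the car at the bottom of the tyres, x along the car, z up. Not to be touched.
- red_spot: white round disc, 26 mm across, 2.5 mm raised, on the flat roof (about 50 x 46 mm) of the red racer; origin at the centre of the disc's top face, about 85 mm above the counter, z up. The place to press; it sinks with the shell.
- yellow_spot: white round disc, 26 mm across, 2.5 mm raised, on the flat roof (about 50 x 46 mm) of the yellow racer; origin at the centre of the disc's top face, about 85 mm above the counter, z up. Not to be touched.
- blue_spot: white round disc, 26 mm across, 2.5 mm raised, on the flat roof (about 50 x 46 mm) of the blue racer; origin at the centre of the disc's top face, about 85 mm above the counter, z up. Not to be touched.
- red_shell (a joint): how far the red racer's body shell (with its roof and roundel) is pressed down on its springs, m: 0 up, 0.006 on the stop. It begins to sink at about 1 N, needs about 3 N at 3.5 mm and about 5 N at the stop, and springs up by itself.
- motor: loose brass motor can standing upright, 28 mm across, 35 mm tall with a shaft tip up to 47 mm; origin at the centre of its underside. Bystander.
- pinion_box: loose black plastic box, 45 x 60 x 18 mm, origin at the centre of its underside. Bystander.
- tweezers: loose steel tweezers lying flat, 115 mm long (own x), about 22 mm wide, 6 mm thick, origin near the middle of the underside. Bystander.
- meter: loose beige bakelite meter lying dial up, 110 (own x) x 85 x 45 mm, 55 mm tall with its knob and terminals, origin at the centre of its underside. Bystander.
Not all that is in view belongs to the job. There is more than one size of the red_car; the job needs the smallest.

How it is judged:
By the outcome, as a careful person would: the job done as asked, in the order asked, and still so for the second after the job is handed in, with the robot touching nothing.
It also fails if it takes over 32 s, if anything falls off the work surface, if the arm or the gripper's body presses on something with over 40 N, if the wrist force passes 120 N, or if a joint passes its speed limit or range.

## Working session

There is one attempt and no reset: what is moved stays moved. The work goes in short steps, each a Python script; the robot and the scene stay as the last script left them, time stands still between calls to the robot, and variables do not carry over. Pictures are saved under pics/ and viewed, about 8 in all and at most 12, crops included, and the job is handed in when it is done.

```bash
mkdir -p pics
python3 - <<'E'
from rig import robot
import cv2
for n in("scene","top"):
    im=robot.grab_frame(n); cv2.imwrite(f"pics/{n}0.png",cv2.resize(im[:,:,::-1],(800,600),interpolation=cv2.INTER_CUBIC))
    cv2.imwrite(f"pics/{n}0_raw.png",im[:,:,::-1]); print(robot.camera_info(n))
print(robot.get_state())
E
```

```text
{'fx': 472.1670581455235, 'fy': 472.1670581455235, 'cx': 280.13508095675564, 'cy': 206.43062981866254, 'rvec': array([ 2.45780216,  0.78971964, -0.25486547]), 'tvec': array([-0.47099995, -0.09514139,  1.26390689])}
{'fx': 409.89510374273186, 'fy': 409.89510374273186, 'cx': 270.4632395411571, 'cy': 209.77538514684983, 'rvec': array([ 2.14274912, -2.15072675,  0.17625251]), 'tvec': array([0.11904051, 0.49896659, 1.25083008])}
{'time': 0.1, 'qpos': array([ 1.14451126,  0.41791529, -0.01033058,  1.61408023,  0.0046739 ,
        1.11070174, -0.05299242]), 'joint_vel': array([ 0.00013164, -0.0012497 , -0.00134638, -0.00139407, -0.00088212,
        0.00012402, -0.00057574]), 'effort': array([ 1.56287078e-03, -8.52581906e+01,  6.39558546e-01, -4.26692641e+01,
       -4.89840307e-02,  1.63971959e-02, -2.31761089e-05]), 'ee_pos': array([ 0.2344842 , -0.57897835,  0.19090127]), 'tool_rot': array([[ 9.26868220e-01,  3.75386599e-01, -4.51669946e-04],
       [ 3.75386868e-01, -9.26867702e-01,  9.81531510e-04],
       [-5.01845089e-05, -1.07930133e-03, -9.99999416e-01]]), 'force': array([-0.36586494, -0.15878736,  0.28857676]), 'moment': array([-0.01764985,  0.04123854,  0.00295081]), 'opening': 0.0938215846083967}
```

View pics/scene0.png

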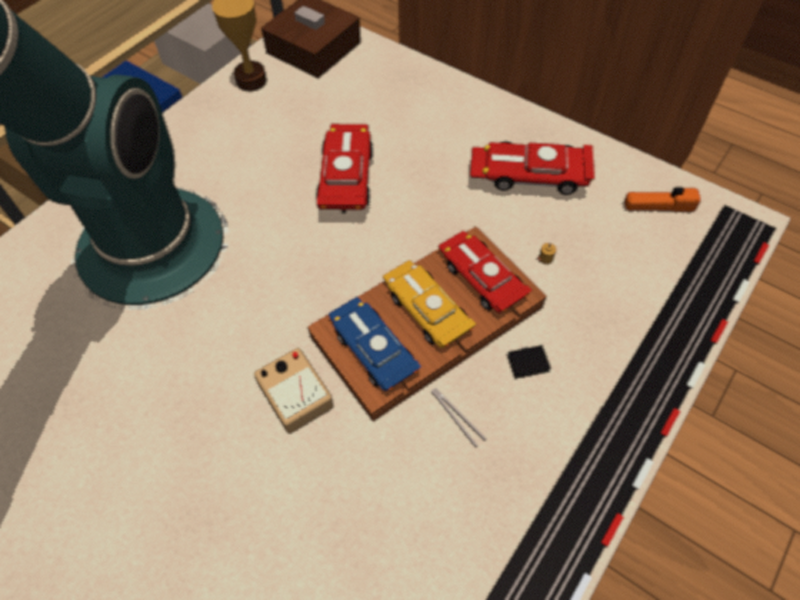

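View pics/top0.png

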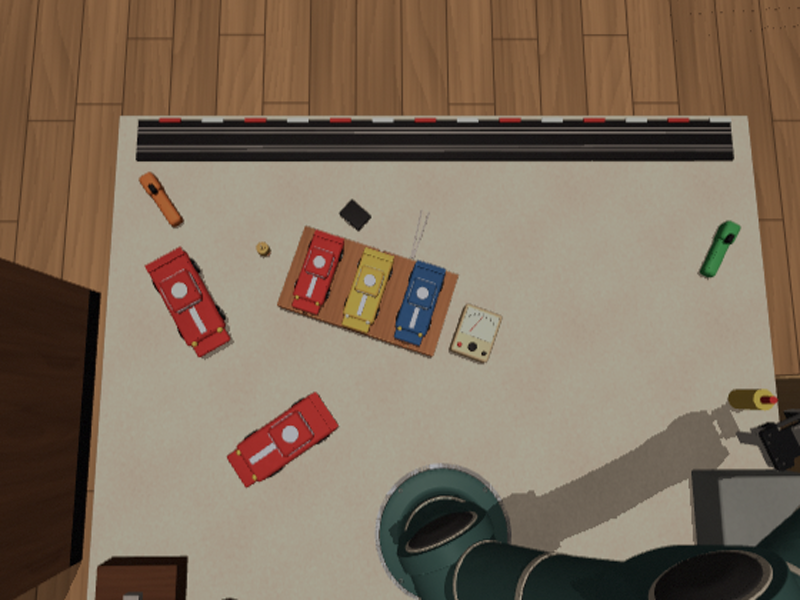

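Candidates for the red racer are the one in the stand (top view 320,262; scene 490,270), a larger one on the counter at (180,290) and another larger one at (290,434). The one in the stand fits the description. Next I'll triangulate the roundels and check the choice in a crop.

```bash
cat > h.py <<'E'
import numpy as np,cv2
def P(c):
    R=cv2.Rodrigues(c["rvec"])[0]; t=np.array(c["tvec"]).reshape(3,1)
    return np.array([[c["fx"],0,c["cx"]],[0,c["fy"],c["cy"]],[0,0,1]]),R,t
def ray(c,uv,z):
    K,R,t=P(c); d=R.T@np.linalg.inv(K)@np.array([*uv,1.]); o=(-R.T@t).ravel()
    return o+d*(z-o[2])/d[2]
def disc(im,u,v,r=12):   # rgb; compact white blob nearest (u,v)
    m=((im.min(2)>150)&((im.max(2).astype(int)-im.min(2))<60)).astype(np.uint8)
    n,l,s,c=cv2.connectedComponentsWithStats(m)
    k=1+np.argmin(np.hypot(*(c[1:]-[u,v]).T)+1000*((s[1:,4]<15)|(s[1:,4]>6000))); return c[k],s[k]
E
python3 - <<'E'
from rig import robot
from h import *
pts={"scene":dict(red=(491,270),yellow=(434,302),blue=(378,343)),"top":dict(red=(319,262),yellow=(369,281),blue=(422,293))}
f={}
for n in pts:
    im=cv2.imread(f"pics/{n}0_raw.png")[:,:,::-1]; c=robot.camera_info(n)
    for k,p in pts[n].items():
        uv,s=disc(im,p[0]*.7,p[1]*.7); f[n,k]=uv; print(n,k,uv/.7,s[2:],ray(c,uv,.085).round(4))
for k in("red","yellow","blue"):
    M=[]
    for n in pts: K,R,t=P(robot.camera_info(n)); M.append(K@np.hstack([R,t]))
    X=cv2.triangulatePoints(M[0],M[1],f["scene",k],f["top",k]); print(k,(X[:3]/X[3]).ravel().round(4))
a=cv2.imread("pics/top0_raw.png")[150:260,180:330]; b=cv2.imread("pics/scene0_raw.png")[150:260,270:420]
cv2.imwrite("pics/crop1.png",cv2.resize(np.hstack([a,b]),(800,293),interpolation=cv2.INTER_CUBIC))
E
```

```text
scene red [490.40178571 268.39285714] [10  9 64] [0.5758 0.2648 0.085 ]
scene yellow [433.45238095 301.30952381] [10  9 72] [0.5355 0.1567 0.085 ]
scene blue [377.94542536 341.99036918] [12 10 89] [0.5076 0.0451 0.085 ]
top red [318.66666667 260.79365079] [ 7  8 45] [0.5766 0.2621 0.085 ]
top yellow [369.14285714 279.42857143] [ 8  8 50] [0.5358 0.1542 0.085 ]
top blue [421.88449848 292.03647416] [ 8  8 47] [0.5083 0.0422 0.085 ]
red [0.5764 0.2622 0.0883]
yellow [0.5359 0.1547 0.0876]
blue [0.5084 0.0431 0.0884]
```

View pics/crop1.png

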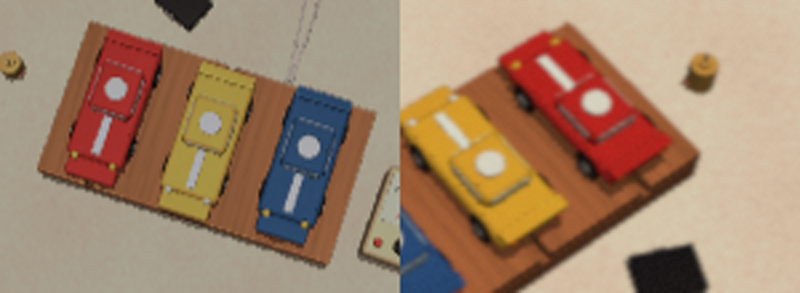

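The crop shows the red racer in the end slot, at the far left in the top view, with its roundel at crop (115,88). In the scene view it lies next to the motor. Both views agree on (0.576, 0.263, 0.085) to about 2 mm, and the 115 mm spacing fits. I'll close the gripper, go above it and look with the wrist camera.

Run:
```python
from rig import robot
from h import *
y=np.array([.958,-.286,0]);y/=np.linalg.norm(y);z=np.array([0,0,-1.])
best=None
for s in(1,-1):
    R=np.column_stack([np.cross(s*y,z),s*y,z]); q=robot.ik([.576,.263,.22],R); print(s,q)
    if q is not None and (best is None or abs(q[6])<abs(best[1][6])): best=(R,q)
np.save("R.npy",best[0])
robot.move_ptp([.576,.263,.22],best[0]); robot.gripper_to(0.0)
c=robot.camera_info("wrist"); im=robot.grab_frame("wrist"); s=robot.get_state()
print(s["time"],s["ee_pos"],s["opening"],s["force"])
np.save("cw.npy",c,allow_pickle=True)
K,Rw,t=P(c); print(cv2.projectPoints(np.array([[.576,.263,.085],list(s["ee_pos"]-[0,0,.019])]),c["rvec"],c["tvec"],K,None)[0].squeeze())
cv2.imwrite("pics/w1_raw.png",im[:,:,::-1]);cv2.imwrite("pics/w1.png",cv2.resize(im[:,:,::-1],(800,600),interpolation=cv2.INTER_CUBIC))
```

```text
1 [ 0.22920268  0.62416273 -1.05946507  1.5346571   0.55542562  1.31142523
 -1.18456228]
-1 [ 0.24145085  0.63670273 -1.08507855  1.53429235  0.57369795  1.32014945
  1.9441673 ]
4.75 [0.57597107 0.26301016 0.2200069 ] 0.0008111837587079782 [-0.44108697 -1.45070088  0.06271773]
[[276.68511299 202.34868202]
 [276.4083685  236.6938336 ]]
```

View pics/w1.png

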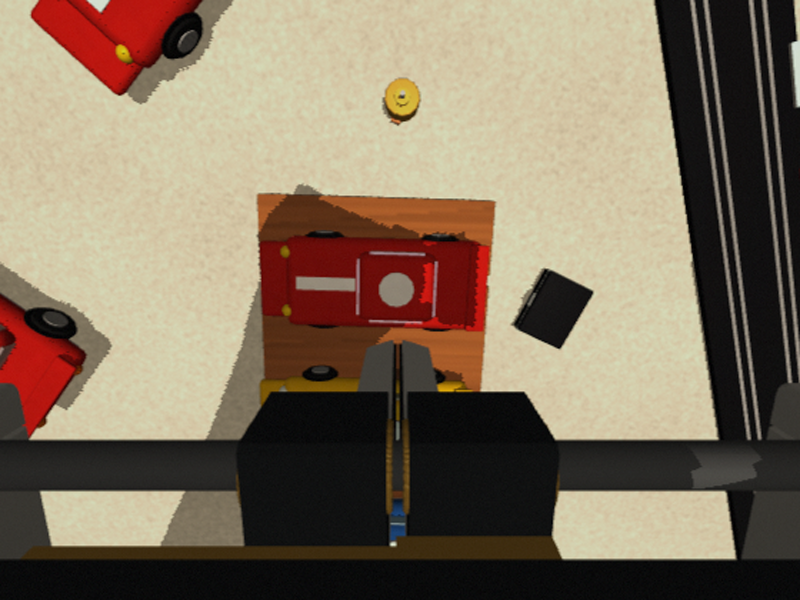

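The wrist view shows the roundel at (396,289), which is raw (277.2,202.3). I predicted (276.7,202.3), so the position holds to under 1 mm. Now I'll press in small steps while watching the force.

Run:
```python
from rig import robot
import numpy as np
x,y=.576,.263
def F(n=4):
    a=[]
    for _ in range(n): robot.pause(.03); s=robot.get_state(); a.append(s["force"])
    return np.mean(a,0),s
robot.move_linear([x,y,.125],.1); robot.move_linear([x,y,.108],.03); robot.pause(.3)
b,s=F(6); print(s["time"],s["ee_pos"],b)
z=.1065; f0=None
while z>.0965:
    robot.move_linear([x,y,z],.02); f,s=F(); d=f-b; print(round(s["time"],2),round(z,4),s["ee_pos"].round(4),d.round(2))
    if d[2]>4.0: break
    z-=.0007
```

```text
7.0667 [0.57602811 0.26297089 0.10801342] [ 0.02006477 -0.20654308 -0.10189962]
7.45 0.1065 [0.576  0.263  0.1065] [ 0.53  0.34 -0.13]
7.83 0.1058 [0.576  0.263  0.1058] [0.34 0.72 0.16]
8.22 0.1051 [0.576  0.263  0.1051] [-0.1   0.54  0.03]
8.6 0.1044 [0.576  0.263  0.1044] [-0.23  0.6   0.13]
8.98 0.1037 [0.576  0.263  0.1037] [ 0.03  0.11 -0.1 ]
9.37 0.103 [0.576 0.263 0.103] [ 0.06 -0.18  0.46]
9.75 0.1023 [0.576  0.263  0.1023] [0.23 0.22 0.08]
10.13 0.1016 [0.576  0.263  0.1016] [-0.19  0.02  0.38]
10.52 0.1009 [0.576  0.263  0.1009] [ 0.15  0.44 -0.28]
10.9 0.1002 [0.576  0.263  0.1002] [ 0.12 -0.08  0.08]
11.28 0.0995 [0.576  0.263  0.0995] [0.08 0.74 0.44]
11.67 0.0988 [0.576  0.263  0.0988] [ 0.21  0.59 -0.13]
12.05 0.0981 [0.576  0.263  0.0981] [-0.16 -0.44  0.4 ]
12.43 0.0974 [0.576  0.263  0.0974] [0.27 0.6  0.37]
12.82 0.0967 [0.576  0.263  0.0967] [-0.34  0.17  0.2 ]
```

No force, although contact was due at z ≈ 0.1045. I'll look before going any further.

Run:
```python
from rig import robot
from h import *
w=robot.grab_frame("wrist"); sc=robot.grab_frame("scene"); c=robot.camera_info("wrist")
cv2.imwrite("pics/w2_raw.png",w[:,:,::-1]);cv2.imwrite("pics/s2_raw.png",sc[:,:,::-1])
a=cv2.resize(w[150:360,170:390,::-1],(400,382)); b=cv2.resize(sc[110:250,270:417,::-1],(400,382),interpolation=cv2.INTER_CUBIC)
cv2.imwrite("pics/c2.png",np.hstack([a,b])); s=robot.get_state(); print(s["force"],s["opening"],s["time"])
uv=cv2.projectPoints(np.array([[.576,.263,.0855],[.576,.263,.0777],[.576,.263,.17]]),c["rvec"],c["tvec"],P(c)[0],None)[0].squeeze();print((uv-[170,150])*400/220)
```

```text
[-0.28156481 -0.17260029  0.05201926] 0.00074250897462776 12.9167
[[193.49794071 164.17700531]
 [193.54231376 157.63179472]
 [192.69340587 282.8492852 ]]
```

View pics/c2.png

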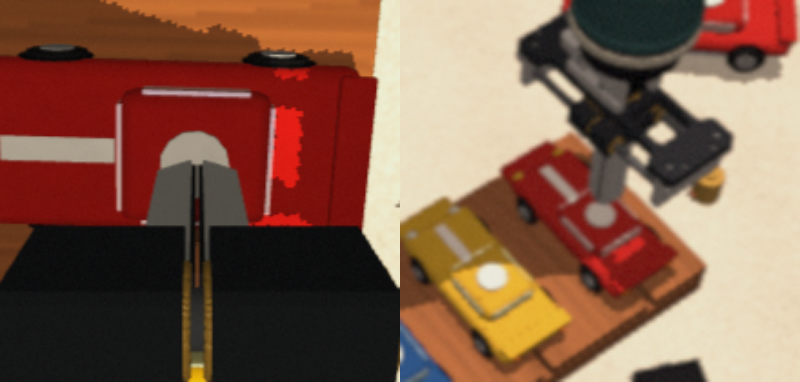

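Run:
```python
from rig import robot
from h import *
R=np.load("R.npy"); ex=R[:,0]; cs=robot.camera_info("scene"); cw=robot.camera_info("wrist")
print("cam side", (-P(cw)[1].T@P(cw)[2]).ravel().round(3), ex.round(3))
im=cv2.imread("pics/s2_raw.png"); 
for h in(.0795,.085,.09,.095,.10):
  o=np.array([.576,.263,h])
  pts=np.array([o,o+.008*ex,o-.008*ex])
  s=cv2.projectPoints(pts,cs["rvec"],cs["tvec"],P(cs)[0],None)[0].squeeze(); w=cv2.projectPoints(pts,cw["rvec"],cw["tvec"],P(cw)[0],None)[0].squeeze()
  print(h,((s-[270,110])*400/147+[400,0]).round(0).tolist(),((w-[170,150])*400/220).round(0).tolist())
w=cv2.imread("pics/w2_raw.png");a=w[215:280,240:315]; b=im[165:205,325:371]
cv2.imwrite("pics/c3.png",np.hstack([cv2.resize(a,(400,347),interpolation=cv2.INTER_CUBIC),cv2.resize(b,(400,347),interpolation=cv2.INTER_CUBIC)]))
```

```text
cam side [0.596 0.329 0.29 ] [0.286 0.958 0.   ]
0.0795 [[598.0, 217.0], [605.0, 212.0], [591.0, 222.0]] [[194.0, 159.0], [193.0, 139.0], [194.0, 179.0]]
0.085 [[598.0, 213.0], [605.0, 209.0], [592.0, 218.0]] [[194.0, 164.0], [193.0, 143.0], [194.0, 184.0]]
0.09 [[599.0, 210.0], [606.0, 205.0], [592.0, 215.0]] [[193.0, 168.0], [193.0, 147.0], [194.0, 189.0]]
0.095 [[600.0, 207.0], [607.0, 202.0], [593.0, 211.0]] [[193.0, 173.0], [193.0, 151.0], [193.0, 194.0]]
0.1 [[600.0, 203.0], [607.0, 199.0], [593.0, 208.0]] [[193.0, 178.0], [193.0, 156.0], [193.0, 199.0]]
```

View pics/c3.png

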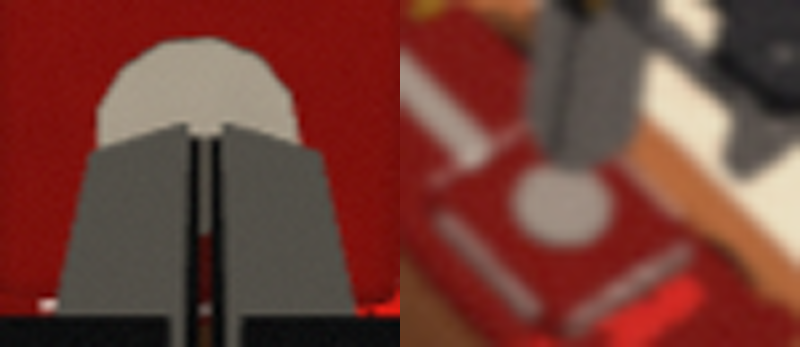

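The scene view puts the closed fingertips at about z ≈ 0.10, still above the disc at crop (563,207). So closed, they reach only about TCP level and not 19 mm ahead of it. The lateral position is fine: the wrist view has the disc centred under the fingers. I'll go lower under force guard.

Run:
```python
from rig import robot
from h import *
x,y=.576,.263
def F(n=6):
    a=[]
    for _ in range(n): robot.pause(.02); s=robot.get_state(); a.append(s["force"])
    return np.mean(a,0),s
b,s=F(10); print(b)
hit=robot.move_linear([x,y,.078],.01,threshold=2.5)
f,s=F(); d=f-b; z=s["ee_pos"][2]; print(hit,round(s["time"],2),s["ee_pos"].round(4),d.round(2))
while d[2]<3.8 and z>.0765 and np.hypot(d[0],d[1])<4:
    z-=.0005; robot.move_linear([x,y,z],.02); f,s=F(); d=f-b; print(round(s["time"],2),s["ee_pos"].round(4),d.round(2))
```

```text
[-0.07372433  0.06718672  0.0850947 ]
False 15.2 [0.576 0.263 0.078] [-0.2  -0.64  0.04]
15.55 [0.576  0.263  0.0775] [-0.21 -0.38  0.13]
15.9 [0.576 0.263 0.077] [ 0.16  0.21 -0.29]
16.25 [0.576  0.263  0.0765] [ 0.29  0.11 -0.12]
16.6 [0.576  0.263  0.0761] [0.14 0.25 0.06]
```

Run:
```python
from rig import robot
from h import *
w=robot.grab_frame("wrist"); sc=robot.grab_frame("scene"); t=robot.grab_frame("top"); c=robot.camera_info("wrist")
for n,i in(("w3",w),("s3",sc),("t3",t)): cv2.imwrite(f"pics/{n}_raw.png",i[:,:,::-1])
rs=lambda i:cv2.resize(i[:,:,::-1],(400,300),interpolation=cv2.INTER_CUBIC)
cv2.imwrite("pics/c4.png",np.vstack([np.hstack([rs(w[195:300,210:350]),rs(sc[150:210,310:390])]),np.hstack([rs(t[140:245,165:305]),rs(w)])]))
print(robot.camera_info("wrist"))
```

```text
{'fx': 320.6234518842748, 'fy': 320.6234518842748, 'cx': 277.99932053568944, 'cy': 212.65077009703253, 'rvec': array([-2.87339536,  0.42176606,  0.04689816]), 'tvec': array([-0.47747782,  0.40889008,  0.37586715])}
```

View pics/c4.png

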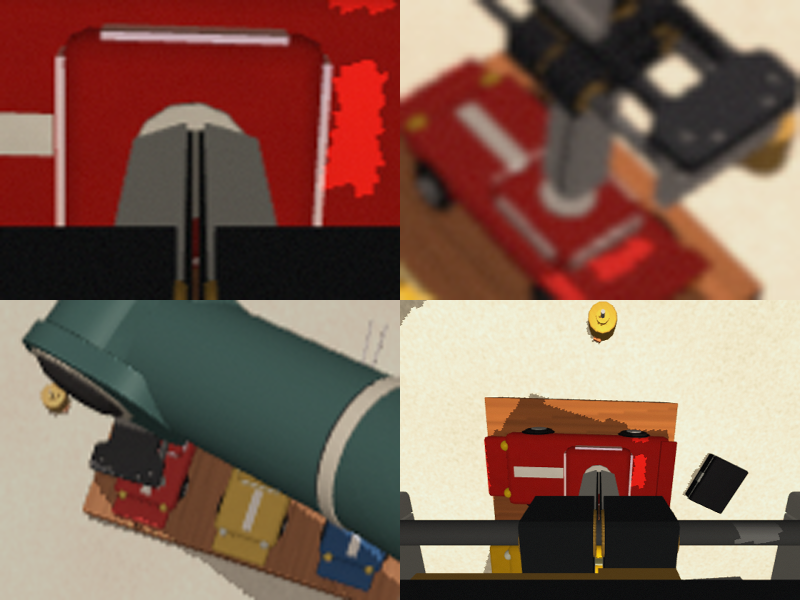

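The fingertips now cover the disc's middle in both views: wrist crop (195,127) and scene crop (565,205), with an even rim showing. They are only a few mm above it, so I'll continue under guard.

Run:
```python
from rig import robot
from h import *
x,y=.576,.263
def F(n=5):
    a=[]
    for _ in range(n): robot.pause(.02); s=robot.get_state(); a.append(s["force"])
    return np.mean(a,0),s
b,s=F(8)
hit=robot.move_linear([x,y,.066],.01,threshold=2.5)
f,s=F(8); d=f-b; z=s["ee_pos"][2]; print(hit,round(s["time"],2),s["ee_pos"].round(4),d.round(2))
while hit and d[2]<3.9 and z>.062 and np.hypot(d[0],d[1])<4:
    z-=.0005; robot.move_linear([x,y,z],.02); f,s=F(); d=f-b; print(round(s["time"],2),s["ee_pos"].round(4),d.round(2))
```

```text
True 17.73 [0.576  0.263  0.0687] [0.55 0.52 3.  ]
18.07 [0.576  0.263  0.0682] [ 0.38 -0.38  3.35]
18.4 [0.576  0.263  0.0677] [-0.12 -0.14  3.7 ]
18.73 [0.576  0.263  0.0672] [ 0.16 -0.48  4.24]
```

Run:
```python
from rig import robot
from h import *
x,y=.576,.263
w=robot.grab_frame("wrist"); a=[]
for _ in range(15): robot.pause(.1); a.append(robot.get_state()["force"])
s=robot.get_state(); print(s["time"],s["ee_pos"],np.mean(a,0))
robot.move_linear([x,y,.080],.015); robot.pause(.1); print(robot.get_state()["force"])
robot.move_linear([x,y,.2],.08); robot.pause(.3)
v=robot.grab_frame("wrist"); sc=robot.grab_frame("scene"); c=robot.camera_info("wrist"); s=robot.get_state(); print(s["time"],s["ee_pos"],s["force"])
print(cv2.projectPoints(np.array([[.576,.263,.085]]),c["rvec"],c["tvec"],P(c)[0],None)[0].squeeze(),disc(v,277,202))
rs=lambda i:cv2.resize(i[:,:,::-1],(400,300),interpolation=cv2.INTER_CUBIC)
cv2.imwrite("pics/c5.png",np.vstack([np.hstack([rs(w[195:300,210:350]),rs(v)]),np.hstack([rs(sc),rs(sc[130:235,270:410])])]))
```

```text
20.2833 [0.57599824 0.26299345 0.0671491 ] [ 0.41349107 -0.06752672  3.84361375]
[-0.15385704 -0.33193688  0.33942224]
23.4417 [0.57598999 0.26302304 0.19996296] [-0.49474993  0.86733672 -0.10835063]
[276.74510998 206.47037826] (array([ 76.70686071, 361.58776359]), array([  29,  344,  102,   38, 3367], dtype=int32))
```

View pics/c5.png

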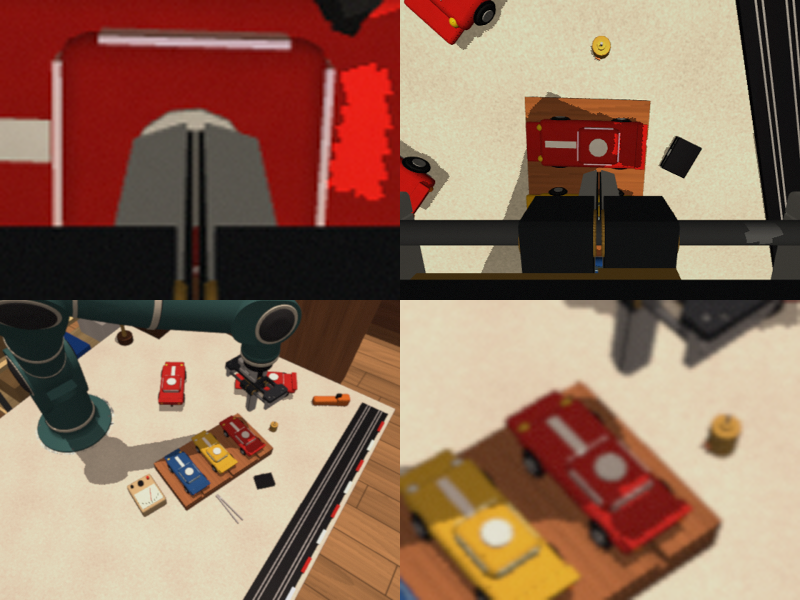

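```bash
python3 -c "
from rig import robot
print(robot.sign_off())"
```

```text
the job is handed in; nothing more can be done
None
```

I pressed the red racer in the stand, which is the smallest of the three red cars, on its roof roundel with the closed fingertips. I held it down, let it rise, withdrew to about 13 cm above contact and handed the job in at about 23.5 of the 32 s.

- **Depth and hold:** The shell was held for about 1.5 s at a mean of 3.8 N, after stepping down from 3.0 N over the second before. From the spring figures given, that is roughly 4.5–5 mm of the 6 mm travel. I worked this out from force and height; I did not see the depth directly.
- **Release:** Force returned to zero within sensor noise (about ±0.5 N).
- **Final pictures:** The red racer is in its slot, with its roundel within about 1 pixel of where it was predicted. The yellow and blue racers and the other things on the counter look unmoved.
- **What disagreed:** Contact came about 32 mm lower in TCP height than the stated 19 mm fingertip lead implies. The camera views showed the closed tips sitting higher than that, so I went down step by step under a force limit. I did not find out why.
- **A check that failed:** My automatic search for the roundel in the last wrist picture picked up a wrong spot, so I read the roundel's position by eye.

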